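# Hold a glass diffuser over the light box with tongs

### The job

Turn the light box's selector knob to its third position (three studs) and let go of it, then pick up the wooden tongs, close them on the domed glass diffuser standing in the tray and hold it up over the middle of the light box's white window, its underside about 80 mm above the window. Never touch the glass with the gripper itself, and leave the eyepiece, the spare slide and the brush where they are. Finish while still holding the tongs shut on the raised diffuser: do not put anything down.

Things in the scene. Friction and masses are not known exactly. Their poses are not given: they have to be found in the camera images.
- selector (a joint): Knob angle, rad, grows clockwise from above. Sprung detents at 0, 0.55, 1.10, 1.65, marked by one to four small white studs: the third is 1.10. Stops at 0 and 1.65. Starts at or near the first or second. Let go within 0.2 rad of 1.10 it clicks into the third. Each click needs under 0.12 N m.
- selector_grip (a point): On the knob's axis at the height to grip, 28 mm above the light box. Black disc 46 mm across, top 6 mm above the box, with an upright grip bar 44 long, 12 wide, 28 mm tall (top 6 mm above this point). z up. The frame turns with the knob; the bar lies 0.825 rad anticlockwise (from above) of its x axis; the end with the white line points at the studs.
- window (a point): Middle of the 116 mm square white window on top of the light box, at its surface, 41 mm above the shelf. The fixed dark steel light box is 240 x 150 x 40 mm; x along its 240 mm length away from the knob, z up. The knob's axis lies at (-118, 0) mm from here.
- tongs_grip (a point): Where to grip the wooden tongs from above: midway between the finger plates, 18 mm above the lower edge. x to the tips, z up. Tongs lie on edge, arms side by side, from 91 mm behind to 112 mm ahead of here; about 80 g, mass centre 15 mm behind. Plates 48 long, 36 tall, 47 mm over the outside when open, 34 when shut on the diffuser; parallel at arm angle 0.04.
- tongs_tips (a point): Midway between the rubber-faced tip pads, 95 mm ahead of tongs_grip, same height and axes. Pads 30 mm long, 18 mm tall (wooden backing 20 mm tall). Gap 64 mm when open (about 78 mm over the outside), 34 mm at arm angle 0.09.
- tong_left (a joint): Angle of each tong arm, rad: 0 = open (rest), grows as the plates are squeezed together, limit 0.16; both arms move equally. Tip gap about 64 mm - 340 mm x angle, width over the plates about 47 mm - 150 mm x angle. Springs push open: on each plate 4.5 N at 0, 6 N at 0.04, 8 N at 0.09.
- tongs: The tongs as a whole; origin under tongs_grip at the level of their lower edge, same axes as tongs_grip.
- diffuser_center (a point): Centre of the green glass diffuser, half-way up: a solid disc-like paperweight, 34 mm in diameter with upright sides for 28 mm, domed above, 40 mm tall in all, 50 to 100 g. It stands loose on the tray floor. z up.
- diffuser: The diffuser as a whole; origin at the centre of its underside.
- tray: Fixed footed silver-plated tray, 120 (x) x 220 (y) mm, origin on the shelf under its centre; floor 18 mm and rim 24 mm above the shelf. The diffuser and the eyepiece stand on it about 110 mm apart along its y, either one on either side.
- eyepiece_center (a point): Middle of the loose nickel eyepiece, a stepped cylinder 52 mm tall, 23 mm in diameter below and 33 mm above, standing on the tray. Not to be disturbed.
- spare_slide: Loose oak-framed glass slide lying flat, 95 x 95 x 9 mm, beyond the tray. Not to be disturbed.
- dust_brush: Loose dusting brush lying beyond the light box. Not to be disturbed.

How it is judged:
By the outcome, as a careful person would: the job done as asked, in the order asked, and still so for the second after the job is handed in, while the arm keeps its last pose, push and grip.
It also fails if it takes over 64 s, if anything falls off the work surface, if the arm or the gripper's body presses on something with over 40 N, if the wrist force passes 120 N, or if a joint passes its speed limit or range.

### The arm

A 6-joint arm with a two-finger parallel gripper is mounted at the origin on the work surface. World frame = base frame: x ahead of the robot, y to its left, z up, the work surface at z = 0. Lengths are in m, angles in rad, forces in N, time in s.
With the tool pointing down it reaches from about 0.35 to 0.975 m from the base axis. Payload 4.9 kg.
Tool frame: the origin (TCP) lies midway between the tips of the shut fingers; the grasp point (between the pads) lies 19 mm behind it (robot.grasp_offset is the distance from the TCP to the grasp point, in m); z points along the fingers, y is the line along which they close (so a half turn about z gives the same grasp; the last joint's range is limited). The gripper opens to 85 mm and grips with 20 to 120 N. Pads are 22 mm wide; open, the fingers measure 114 mm over their backs; the gripper's body (76 mm by 85 mm) begins 54 mm behind the grasp point. The pads swing forward as they close: fully open they stand 13 mm farther back than shut.
Start: joints at [-1.379, 0.053, 1.613, -0, 1.476, -0.119], TCP at [0.191, -0.595, 0.231] pointing down, gripper open.
Joint ranges: [-3.01, 3.01], [-1.01, 2.22], [0.06, 2.58], [-1.02, 4.17], [0.09, 2.62], [-3.14, 3.14]. Speed limits (rad/s): [2.57, 2.57, 3.14, 3.14, 3.14, 3.14].

### API

Orientations are given as a rotation vector (axis times angle).
In Python, from rig import get_obs, viewer, robot gives the robot as it stands. The module is installed in compiled form; this text tells all that it offers.
- The arm moves only by the shell command python3 -m inch 'ROWS' [OPENING] [FORCE]. ROWS is JSON, a list of rows, each a list of 2 entries, a list of its own where there are three numbers: the shift along the tool's x, y, z as a fraction of full scale, then the turn about the tool's z as a fraction of full scale. In form: [[[tx, ty, tz], roll], ...]. A call has exactly 10 rows; each row is the pose to reach, as a shift and turn from the pose commanded when the call began, along the tool's axes at that moment, turning the shorter way round; what a row does not reach only later rows make up. Full scale, the value 1, is 1000 mm for a shift and 360 degrees for a turn. A row lasts 1/8 s, in which the tool goes at most 62.5 mm and 10.7 degrees, less where a joint would pass 70% of its speed; a pose out of reach is approached as far as the arm can. A call with a number of a shift or a turn outside -1 to 1 is refused whole. A call with a gripper value outside its range is refused whole. OPENING is the opening, from -1 (shut) to 1 (fully open), so that 0 is half open, set as the call begins (- or left out, the last holds). The fingers move at their own pace and stop on an object; FORCE is the grip in N (left out, the last holds). Time passes only in rows, so rows that repeat a pose let the fingers close, or fill a call up. It gives the time, the measured TCP pose, the force, the opening and the grip force at its end, in the units of the state.
- get_obs(): the state, without advancing time (a new reading comes with each control period).
- viewer.capture(name): name is "side" or "top"; returns the picture (420x560x3 uint8, red, green, blue); there is no depth.
- viewer.camera_model(name): a dict with "fovy" (degrees; the focal length in pixels is half the picture's height over the tangent of half this angle, whatever the lens; pixels are square), "cx", "cy" (the principal point, pixels), "k1" (the pictures are not rectified: a ray, as slopes to the right and down, at radius r is drawn at 1 + k1 r^2 times it, then the intrinsics apply), "rvec" (rotation vector, rad) and "tvec" (3), from world to camera coordinates, as OpenCV has them. Camera axes: x right, y down, z forward; pixel columns grow to the right and rows downward; lengths in m; the calibration is good to about 2 mm. A picture is of the moment at which its call begins. camera_model takes no time and is no camera call.
- robot.finish_job(): hands the job in; it is judged then, once.
The state is a dict: "clock": time; "qpos": joint angles; "joint_vel": joint speeds; "joint_torque": joint torques, N m; "ee_pos": TCP position; "ee_rot": TCP orientation; "wrist_force": force on the tool from outside, world axes, zero at the start; "ft_torque": the same for the moment, N m; "opening": opening from 0.0 (shut) to 1.0 (fully open); "grasp_force": force on a finger pad.
Only numpy, scipy, OpenCV 4.12 (cv2) and the standard library are available. Lean on these libraries where they do the work, as an engineer would, in place of code of your own. Each camera call takes 0.05 s, during which the arm holds its last target. There are 200 camera calls.

## Working session

There is one attempt and no reset: what is moved stays moved. The work goes in short steps, Python scripts to look and compute and a shell command to move; the robot and the scene stay as the last step left them, time stands still between calls to the robot, and variables do not carry over. Pictures are saved under pics/ and viewed, at most 12 in all, crops included, and the job is handed in when it is done.

```bash
mkdir -p pics
cat > h.py <<'E'
import numpy as np, cv2
from rig import get_obs, viewer, robot
from scipy.spatial.transform import Rotation as R
def cam(n):
    m=viewer.camera_model(n); f=210/np.tan(np.radians(m['fovy'])/2)
    return m,f,R.from_rotvec(np.ravel(m['rvec'])).as_matrix(),np.ravel(m['tvec'])
def ray(n,u,v):
    m,f,Rm,t=cam(n); d=np.array([(u-m['cx'])/f,(v-m['cy'])/f]); s=d.copy()
    for _ in range(20): s=d/(1+m['k1']*(s@s))
    return -Rm.T@t, Rm.T@np.array([s[0],s[1],1])
def onz(n,u,v,z):
    o,d=ray(n,u,v); return o+d*(z-o[2])/d[2]
def proj(n,p):
    m,f,Rm,t=cam(n); c=Rm@np.asarray(p)+t; s=c[:2]/c[2]; s=s*(1+m['k1']*(s@s)); return s*f+[m['cx'],m['cy']]
def snap(n,name):
    im=viewer.capture(n); cv2.imwrite('pics/'+name+'.png',im[:,:,::-1]); return im
E
python3 - <<'E'
from h import *
snap('top','t0');snap('side','s0')
for n in('top','side'):
    m,f,Rm,t=cam(n);print(n,f,m['k1'],-Rm.T@t,Rm[2])
o=get_obs();print(o['ee_pos'],o['ee_rot'],o['opening'])
print(R.from_rotvec(o['ee_rot']).as_matrix().round(3))
E
```

```text
top 544.7444133698339 -0.024219698417501257 [ 0.42127649 -0.02584841  1.21398599] [ 0.12176651  0.00539667 -0.9925441 ]
side 467.3210943209711 -0.09710714424786367 [0.41299707 0.85050895 0.61382781] [ 0.16722986 -0.84077553 -0.51490841]
[ 0.19103199 -0.59449312  0.23018952] [-3.10191849e+00 -4.85979320e-01  1.18644226e-04] 1.0011163398597145
[[ 0.952  0.306 -0.   ]
 [ 0.306 -0.952  0.002]
 [ 0.    -0.002 -1.   ]]
```

View pics/t0.png

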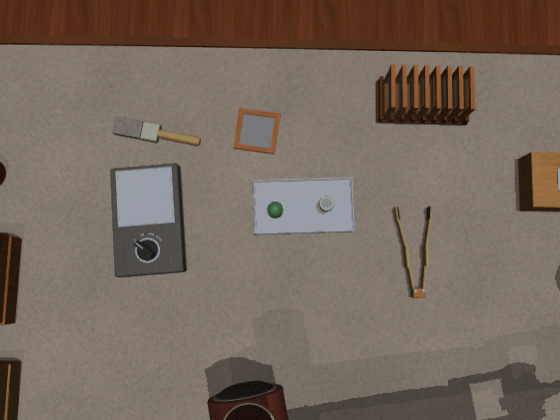

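View pics/s0.png

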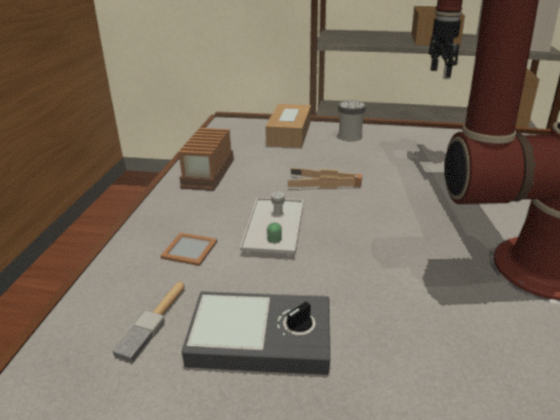

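The top view has +x up and +y left. It shows the light box with its window at (145,197) and knob at (147,250), the green diffuser at (275,209), the eyepiece at (326,204) and the tongs at about (415,250) with tips up. Next I measure by masks and enlarge the knob and tongs.

Run:
```python
from h import *
im=cv2.imread('pics/t0.png'); hsv=cv2.cvtColor(im,cv2.COLOR_BGR2HSV)
def big(mask,x0,y0,x1,y1):
    mm=np.zeros_like(mask);mm[y0:y1,x0:x1]=mask[y0:y1,x0:x1]
    cs,_=cv2.findContours(mm,cv2.RETR_EXTERNAL,cv2.CHAIN_APPROX_NONE);return max(cs,key=cv2.contourArea)
g=im.max(2)
c=big(((g>135)*255).astype('uint8'),105,150,190,235); r=cv2.minAreaRect(c)
P=np.array([onz('top',*p,.041) for p in cv2.boxPoints(r)]);print('win',P.mean(0),np.linalg.norm(P-np.roll(P,1,0),axis=1),P.round(4).tolist())
c=big(((g<85)*255).astype('uint8'),100,150,195,285); r=cv2.minAreaRect(c)
P=np.array([onz('top',*p,.04) for p in cv2.boxPoints(r)]);print('box(top~)',P.mean(0),np.linalg.norm(P-np.roll(P,1,0),axis=1),P.round(4).tolist())
gm=cv2.inRange(hsv,(45,90,20),(80,255,255)); c=big(gm,255,180,350,232); (u,v),_,_=cv2.minAreaRect(c)
print('diff top',u,v,cv2.boundingRect(c),onz('top',u,v,.018+.022))
ims=cv2.imread('pics/s0.png');hs=cv2.cvtColor(ims,cv2.COLOR_BGR2HSV)
cs=big(cv2.inRange(hs,(45,90,20),(80,255,255)),240,200,310,250);print(cv2.boundingRect(cs)); (us,vs),_,_=cv2.minAreaRect(cs)
o1,d1=ray('top',u,v);o2,d2=ray('side',us,vs);s=np.linalg.lstsq(np.c_[d1,-d2],o2-o1,rcond=None)[0];print('tri',o1+d1*s[0],o2+d2*s[1])
a=cv2.resize(im[225:275,110:185],None,fx=5.3,fy=5.3,interpolation=cv2.INTER_CUBIC)
b=cv2.resize(im[195:305,380:450],None,fx=5.3,fy=5.3,interpolation=cv2.INTER_CUBIC)
H=max(a.shape[0],b.shape[0]);pad=lambda x:cv2.copyMakeBorder(x,0,H-x.shape[0],0,0,cv2.BORDER_CONSTANT)
cv2.imwrite('pics/crop0.png',np.hstack([pad(a),pad(b)]));print(a.shape,b.shape)
```

```text
win [0.60870409 0.29140946 0.041     ] [0.12304239 0.12591657 0.12291569 0.12430384] [[0.6635, 0.362, 0.041], [0.6759, 0.2367, 0.041], [0.5539, 0.2216, 0.041], [0.5416, 0.3453, 0.041]]
box(top~) [0.55849735 0.28282289 0.04      ] [0.24194085 0.15867492 0.24157518 0.15475332] [[0.6721, 0.3756, 0.04], [0.6851, 0.2175, 0.04], [0.4449, 0.192, 0.04], [0.4319, 0.3462, 0.04]]
diff top 274.7500305175781 208.75003051757812 (268, 202, 14, 14) [0.58719396 0.00584278 0.04      ]Traceback (most recent call last):
  File "<stdin>", line 14, in <module>
  File "<stdin>", line 5, in big
ValueError: max() iterable argument is empty
```

Run:
```python
from h import *
im=cv2.imread('pics/t0.png')
ims=cv2.imread('pics/s0.png');hs=cv2.cvtColor(ims,cv2.COLOR_BGR2HSV)
print(hs[232,274],hs[228,274],proj('side',[.587,.006,.038]),proj('top',[.4914,.2783,.068]))
a=cv2.resize(im[225:275,110:185],None,fx=5.3,fy=5.3,interpolation=cv2.INTER_CUBIC)
b=cv2.resize(im[195:305,380:450],None,fx=5.3,fy=5.3,interpolation=cv2.INTER_CUBIC)
H=max(a.shape[0],b.shape[0]);pad=lambda x:cv2.copyMakeBorder(x,0,H-x.shape[0],0,0,cv2.BORDER_CONSTANT)
cv2.imwrite('pics/crop0.png',np.hstack([pad(a),pad(b)]));print(a.shape,b.shape)
```

```text
[ 58  67 103] [ 60  72 148] [273.58082306 231.53492278] [144.28585059 249.08520972]
(265, 398, 3) (583, 371, 3)
```

View pics/crop0.png

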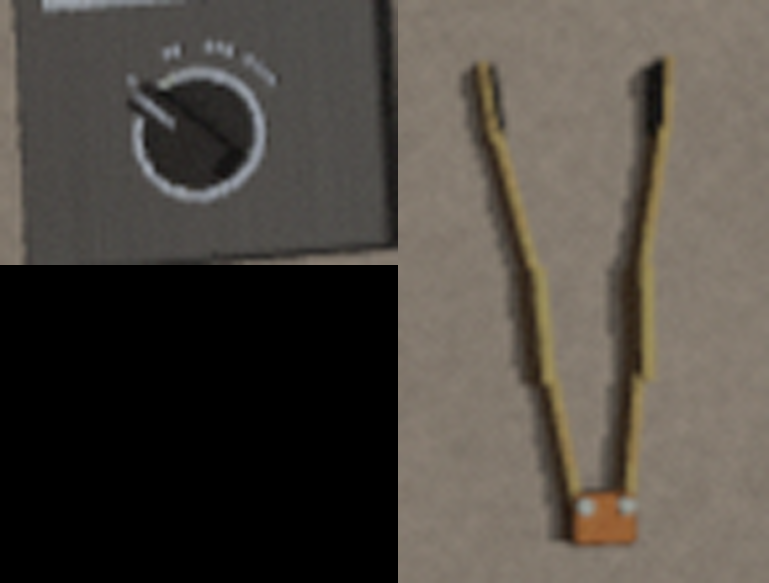

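The crop shows the knob ring centred at about (147.5,250.1) full-image. The white line points to the first stud, upper left. The tongs are open: block at (415.6,293), outer tips near (396,207) and (432,206).

```bash
cat >> h.py <<'E'
def go(p,yaw):
    "print shift (m = fraction) and roll fraction to bring TCP to world p with tool x at world yaw (deg)"
    o=get_obs(); M=R.from_rotvec(o['ee_rot']).as_matrix(); y0=np.degrees(np.arctan2(M[1,0],M[0,0]))
    d=(y0-yaw+90)%180-90
    print('shift',(M.T@(np.asarray(p)-o['ee_pos'])).round(4),'roll',round(d/360,4),'yaw now',y0.round(2),'q6',o['qpos'][5].round(2),'tcp',np.round(o['ee_pos'],4),'open',round(o['opening'],3),'F',np.round(o['wrist_force'],1),'g',round(o['grasp_force'],1),'t',o['clock'])
E
python3 - <<'E'
from h import *
f=lambda x,y,ox,oy,z:onz('top',ox+x/5.3,oy+y/5.3,z)
print('ring',f(199,133,110,225,.0405),f(199,133,110,225,.046))
for k,p in enumerate([(130,78),(172,52),(219,47),(262,70)]): 
  q=f(*p,110,225,.041)-f(199,133,110,225,.041);print('stud',k,np.degrees(np.arctan2(q[1],q[0])),np.hypot(*q[:2]))
a=f(133,83,110,225,.074);b=f(175,127,110,225,.074);print('line',a,b,np.degrees(np.arctan2(*(a-b)[1::-1])))
ox,oy=380-398/5.3,195
L=f(478,65,ox,oy,.028);Rr=f(673,60,ox,oy,.028);B=f(605,518,ox,oy,.036);
pl=(f(541,268,ox,oy,.036)+f(552,383,ox,oy,.036))/2;pr=(f(650,265,ox,oy,.036)+f(654,378,ox,oy,.036))/2
print('tips',L,Rr,np.linalg.norm(L-Rr),'block',B,'plates',pl,pr,np.linalg.norm(pl-pr))
m=(L+Rr)/2;d=m-B;print('axis yaw block-tips',np.degrees(np.arctan2(d[1],d[0])))
P=(pl+pr)/2;d=m-P;print('mid',P,'axis plates-tips',np.degrees(np.arctan2(d[1],d[0])),np.hypot(*d[:2]))
go([.45,-.12,.2],40); o=get_obs()
E
```

```text
ring [0.49106177 0.27841113 0.0405    ] [0.4907347 0.2769851 0.046    ]
stud 0 53.47959257476916 0.03667325412833287
stud 1 21.31252857705453 0.035271053303540946
stud 2 -10.201480020195875 0.03590273537499663
stud 3 -42.93112527099495 0.03592021769604991
line [0.5083183  0.29706217 0.074     ] [0.49123092 0.27939128 0.074     ] 45.961762935693834
tips [ 0.59792419 -0.25847011  0.028     ] [ 0.60179355 -0.33961416  0.028     ] 0.08123625366850327 block [ 0.41255687 -0.30804141  0.036     ] plates [ 0.49002325 -0.28464254  0.036     ] [ 0.49255992 -0.32778809  0.036     ] 0.04322005651971602
axis yaw block-tips 2.750766886388342
mid [ 0.49129158 -0.30621532  0.036     ] axis plates-tips 3.7801103995063974 0.10880399944058958
shift [ 0.3917 -0.3725  0.031 ] roll -0.0616 yaw now 17.81 q6 -0.12 tcp [ 0.191  -0.5945  0.2302] open 1.001 F [ 0.   1.  -0.7] g 0.0 t 0.1
```

```bash
python3 -m inch '[[[0.392,-0.372,0.031],-0.06],[[0.392,-0.372,0.031],-0.06],[[0.392,-0.372,0.031],-0.06],[[0.392,-0.372,0.031],-0.06],[[0.392,-0.372,0.031],-0.06],[[0.392,-0.372,0.031],-0.06],[[0.392,-0.372,0.031],-0.06],[[0.392,-0.372,0.031],-0.06],[[0.392,-0.372,0.031],-0.06],[[0.392,-0.372,0.031],-0.06]]' 0 30; python3 -c "
from h import *
go([.491,.278,.12],49)"
```

```text
clock: 1.35
ee_pos: [0.4509, -0.1187, 0.1995]
ee_rot: [-2.954, -1.066, 0.001]
wrist_force: [0.5, -0.4, 0.4]
opening: 0.498
grasp_force: 0.0
shift [ 0.2842 -0.2795  0.0798] roll -0.0259 yaw now 39.68 q6 0.46 tcp [ 0.4509 -0.1187  0.1995] open 0.498 F [ 0.5 -0.4  0.4] g 0.0 t 1.35
```

```bash
python3 -m inch '[[[0.284,-0.28,0.08],-0.026],[[0.284,-0.28,0.08],-0.026],[[0.284,-0.28,0.08],-0.026],[[0.284,-0.28,0.08],-0.026],[[0.284,-0.28,0.08],-0.026],[[0.284,-0.28,0.08],-0.026],[[0.284,-0.28,0.08],-0.026],[[0.284,-0.28,0.08],-0.026],[[0.284,-0.28,0.08],-0.026],[[0.284,-0.28,0.08],-0.026]]'; python3 -c "
from h import *
go([.491,.278,.051],49)
a=snap('side','s1');p=proj('side',[.491,.278,.07]).astype(int);print(p)
cv2.imwrite('pics/s1c.png',cv2.resize(a[p[1]-80:p[1]+50,p[0]-80:p[0]+80,::-1],None,fx=4,fy=4,interpolation=cv2.INTER_CUBIC))"
```

```text
clock: 2.6
ee_pos: [0.4927, 0.2743, 0.1206]
ee_rot: [2.862, 1.294, 0.001]
wrist_force: [-0.6, -0.8, 0.3]
opening: 0.501
grasp_force: 0.0
shift [ 0.0017 -0.0038  0.0696] roll -0.001 yaw now 48.65 q6 1.1 tcp [0.4927 0.2743 0.1206] open 0.501 F [-0.6 -0.8  0.3] g 0.0 t 2.6
[299 310]
```

View pics/s1c.png

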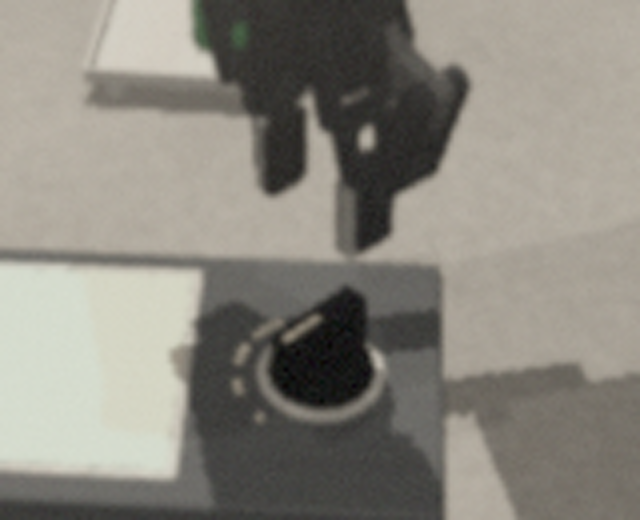

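The side crop shows the open fingers above the knob bar. The bar's top runs from about (350,290) to (275,345) in the crop. I'll check that against its predicted direction.

```bash
python3 -c "
from h import *
o=np.array([299-80,310-80])
for a in (0,20,35,50):
  c,s=np.cos(np.radians(a)),np.sin(np.radians(a))
  print(a,[((proj('side',[.491+r*c,.278+r*s,.074])-o)*4).round() for r in (-.022,0,.022)])
print(((proj('side',[.491,.278,.0405])-o)*4).round())
for a in (53.5,21.5,-9.8): print(((proj('side',[.491+.036*np.cos(np.radians(a)),.278+.036*np.sin(np.radians(a)),.0415])-o)*4).round())"
```

```text
0 [array([374., 319.]), array([321., 314.]), array([269., 308.])]
20 [array([373., 307.]), array([321., 314.]), array([269., 321.])]
35 [array([368., 298.]), array([321., 314.]), array([273., 330.])]
50 [array([360., 290.]), array([321., 314.]), array([281., 338.])]
[320. 372.]
[259. 414.]
[237. 383.]
[241. 351.]
```

The prediction at 50° matches the picture. I descend and grip.

```bash
python3 -m inch '[[[0.002,-0.004,0.01],0],[[0.002,-0.004,0.02],0],[[0.002,-0.004,0.03],0],[[0.002,-0.004,0.04],0],[[0.002,-0.004,0.05],0],[[0.002,-0.004,0.06],0],[[0.002,-0.004,0.065],0],[[0.002,-0.004,0.069],0],[[0.002,-0.004,0.069],0],[[0.002,-0.004,0.069],0]]'; python3 -m inch '[[[0,0,0],0],[[0,0,0],0],[[0,0,0],0],[[0,0,0],0],[[0,0,0],0],[[0,0,0],0],[[0,0,0],0],[[0,0,0],0],[[0,0,0],0],[[0,0,0],0]]' -1 25;python3 -c "
from h import *
go([.491,.278,.051],-9.8)"
```

```text
clock: 3.9
ee_pos: [0.4909, 0.2799, 0.0517]
ee_rot: [2.861, 1.297, 0.001]
wrist_force: [1.4, 0.2, -0.4]
opening: 0.501
grasp_force: 0.0
clock: 5.15
ee_pos: [0.4911, 0.2797, 0.0517]
ee_rot: [2.861, 1.297, 0.001]
wrist_force: [3.0, -4.4, 4.0]
opening: 0.136
grasp_force: 27.4
shift [-0.0013  0.001   0.0007] roll 0.1627 yaw now 48.77 q6 1.11 tcp [0.4911 0.2797 0.0517] open 0.136 F [ 3.  -4.4  4. ] g 27.4 t 5.15
```

```bash
python3 -m inch '[[[0,0,0],0.018],[[0,0,0],0.036],[[0,0,0],0.054],[[0,0,0],0.072],[[0,0,0],0.09],[[0,0,0],0.108],[[0,0,0],0.126],[[0,0,0],0.144],[[0,0,0],0.163],[[0,0,0],0.163]]';python3 -c "
from h import *
print(get_obs()['ft_torque']);go([.491,.278,.051],-9.8)"
```

```text
clock: 6.4
ee_pos: [0.491, 0.2798, 0.0517]
ee_rot: [-3.13, 0.27, -0.001]
wrist_force: [2.9, -3.1, 4.8]
opening: 0.133
grasp_force: 26.8
[-0.67394417 -0.47388553 -0.09561762]
shift [0.0003 0.0018 0.0007] roll -0.0001 yaw now -9.85 q6 2.13 tcp [0.491  0.2798 0.0517] open 0.133 F [ 2.9 -3.1  4.8] g 26.8 t 6.4
```

Turned; now I let go, retreat upward and look.

```bash
python3 -m inch '[[[0,0,0],0],[[0,0,0],0],[[0,0,0],0],[[0,0,0],0],[[0,0,-0.02],0],[[0,0,-0.05],0],[[0,0,-0.1],0],[[0,0,-0.13],0],[[0,0,-0.13],0],[[0,0,-0.13],0]]' 0.4;python3 -c "
from h import *
go([.47,-.306,.12],3)
o=np.array([219,230])
a=snap('side','s2')
cv2.imwrite('pics/s2c.png',cv2.resize(a[230:360,219:379,::-1],None,fx=4,fy=4,interpolation=cv2.INTER_CUBIC))"
```

```text
clock: 7.65
ee_pos: [0.4902, 0.2797, 0.1812]
ee_rot: [3.13, -0.271, -0.001]
wrist_force: [0.2, 0.6, -0.8]
opening: 0.697
grasp_force: 0.0
shift [0.0809 0.5804 0.0612] roll -0.0359 yaw now -9.91 q6 2.13 tcp [0.4902 0.2797 0.1812] open 0.697 F [ 0.2  0.6 -0.8] g 0.0 t 7.65
```

View pics/s2c.png

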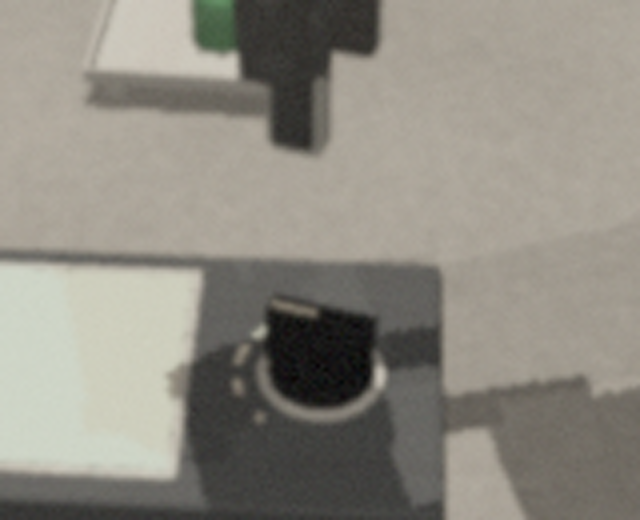

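The knob's white line now points at the third stud (crop (268,300) to (320,315)), matching the prediction for −10°. Next, move over the tongs.

```bash
python3 -m inch '[[[0.101,0.577,0.06],-0.036],[[0.101,0.577,0.06],-0.036],[[0.101,0.577,0.06],-0.036],[[0.101,0.577,0.06],-0.036],[[0.101,0.577,0.06],-0.036],[[0.101,0.577,0.06],-0.036],[[0.101,0.577,0.06],-0.036],[[0.101,0.577,0.06],-0.036],[[0.101,0.577,0.06],-0.036],[[0.101,0.577,0.06],-0.036]]' 0.7 20; python3 -c "
from h import *
a=snap('side','s3');p=proj('side',[.5,-.306,.05]).astype(int);print(p, proj('side',[.491,-.306,.036]),proj('side',[.491,-.306,.11]))
go([.491,-.306,.001],3.2)
cv2.imwrite('pics/s3c.png',cv2.resize(a[p[1]-60:p[1]+40,p[0]-70:p[0]+70,::-1],None,fx=5,fy=5,interpolation=cv2.INTER_CUBIC))"
```

```text
clock: 8.95
ee_pos: [0.4891, -0.3082, 0.1189]
ee_rot: [-3.138, -0.079, 0.005]
wrist_force: [0.2, 1.1, 0.1]
opening: 0.848
grasp_force: 0.0
[326 167] [329.10506731 172.71869315] [330.12292033 147.91180548]
shift [ 0.0026 -0.0043  0.1178] roll -0.0011 yaw now 2.81 q6 0.83 tcp [ 0.4889 -0.3105  0.1188] open 0.848 F [-1.9 -0.5  0.2] g 0.0 t 9.0
```

View pics/s3c.png

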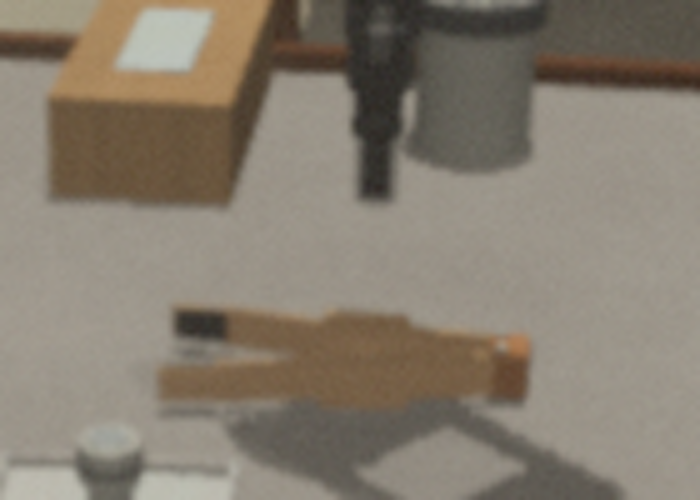

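The side view shows the plates centred at crop x≈366 (column 329), as predicted, with the fingers straight above. I descend and close to about 41 mm.

```bash
python3 -m inch '[[[0.002,-0.003,0.02],-0.001],[[0.002,-0.003,0.04],-0.001],[[0.002,-0.003,0.06],-0.001],[[0.002,-0.003,0.08],-0.001],[[0.002,-0.003,0.095],-0.001],[[0.002,-0.003,0.105],-0.001],[[0.002,-0.003,0.112],-0.001],[[0.002,-0.003,0.117],-0.001],[[0.002,-0.003,0.117],-0.001],[[0.002,-0.003,0.117],-0.001]]'; python3 -m inch '[[[0,0,0],0],[[0,0,0],0],[[0,0,0],0],[[0,0,0],0],[[0,0,0],0],[[0,0,0],0],[[0,0,0],0],[[0,0,0],0],[[0,0,0],0],[[0,0,0],0]]' -0.05 20
```

```text
clock: 10.25
ee_pos: [0.4929, -0.3032, 0.0048]
ee_rot: [3.14, 0.093, 0.001]
wrist_force: [-0.6, -0.2, 0.5]
opening: 0.846
grasp_force: 0.0
clock: 11.5
ee_pos: [0.4934, -0.3036, 0.0056]
ee_rot: [3.139, 0.093, 0.003]
wrist_force: [-0.2, 0.2, 4.9]
opening: 0.477
grasp_force: 8.0
```

```bash
python3 -m inch '[[[0,0,-0.005],0],[[0,0,-0.015],0],[[0,0,-0.03],0],[[0,0,-0.05],0],[[0,0,-0.07],0],[[0,0,-0.09],0],[[0,0,-0.1],0],[[0,0,-0.1],0],[[0,0,-0.1],0],[[0,0,-0.1],0]]' - 30; python3 -c "
from h import *
go([.4,-.1,.15],3)
a=snap('side','s4');b=snap('top','t4')
p=proj('side',[.5,-.306,.12]).astype(int);q=proj('top',[.5,-.306,.12]).astype(int);print(p,q)
A=cv2.resize(a[p[1]-50:p[1]+50,p[0]-70:p[0]+70,::-1],None,fx=4,fy=4,interpolation=cv2.INTER_CUBIC)
B=cv2.resize(b[q[1]-70:q[1]+65,q[0]-45:q[0]+45,::-1],None,fx=400/135,fy=400/135,interpolation=cv2.INTER_CUBIC)[:400]
cv2.imwrite('pics/c4.png',np.hstack([A[:,:530],B]));print(A.shape,B.shape)"
```

```text
clock: 12.75
ee_pos: [0.492, -0.3024, 0.1031]
ee_rot: [-3.139, -0.093, 0.002]
wrist_force: [-0.5, 0.1, -1.6]
opening: 0.482
grasp_force: 6.7
shift [-0.0799 -0.2076 -0.0465] roll 0.0011 yaw now 3.41 q6 0.83 tcp [ 0.492  -0.3024  0.1031] open 0.482 F [-0.5  0.1 -1.6] g 6.7 t 12.75
[326 144] [427 249]
(400, 560, 3) (400, 267, 3)
```

View pics/c4.png

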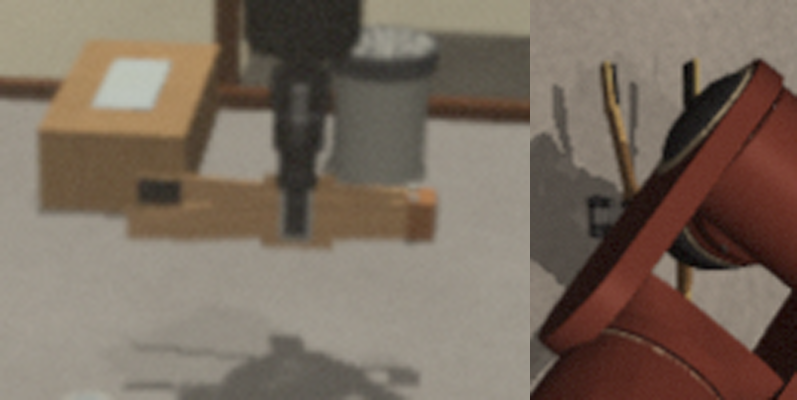

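The tongs are held level and centred: fingers at crop x≈296, plates spanning 262 to 332, tips at (606,65) and (698,60) in the top crop. From these I work out the tip offset and the route to the diffuser.

Run:
```python
from h import *
o=get_obs();t=np.array(o['ee_pos']);M=R.from_rotvec(o['ee_rot']).as_matrix();ax=M[:2,0]*np.sign(M[0,0]);yw=np.degrees(np.arctan2(ax[1],ax[0]))
k=400/135
f=lambda x,y:onz('top',382+(x-530)/k,179+y/k,t[2]+.023)
a,b=f(602,63),f(699,60);m=(a+b)/2
d=m[:2]-t[:2];print(a,b,np.linalg.norm(a-b),'ahead',d@ax,'left',d@[-ax[1],ax[0]],'yaw',yw)
# diffuser recheck in fresh top & side pictures
for n,fn,lo in(('top','t4',(45,90,20)),('side','s0',(45,50,20))):
    im=cv2.imread(f'pics/{fn}.png');h=cv2.cvtColor(im,cv2.COLOR_BGR2HSV);mk=cv2.inRange(h,lo,(80,255,255))
    N,l,st,c=cv2.connectedComponentsWithStats(mk);i=[j for j in range(1,N) if st[j,4]>60 and 250<c[j][0]<300 and 190<c[j][1]<245];print(n,[(st[j],c[j]) for j in i])
    if n=='top':print(onz('top',st[i[0],0]+st[i[0],2]/2-.5,st[i[0],1]+st[i[0],3]/2-.5,.04))
for x in(.587,.592,.582):print(proj('side',[x,.006,.018]),proj('side',[x,.006,.058]),proj('side',[x,.006+.017,.04]))
c,s=np.cos(np.radians(yw)),np.sin(np.radians(yw))
go([.587-.095*c,.006-.095*s,.1],yw)
```

```text
[ 0.59806123 -0.26188403  0.1264095 ] [ 0.60159117 -0.32824115  0.1264095 ] 0.06645093961017241 ahead 0.10790786629618204 left 0.0011050694881088539 yaw 3.406572435737607
top [(array([268, 202,  14,  14, 127], dtype=int32), array([274.65354331, 208.67716535]))]
[0.58773165 0.0064004  0.04      ]
side [(array([268, 223,  13,  20, 228], dtype=int32), array([273.96052632, 232.26315789]))]
[273.78079979 238.96509929] [273.37687739 223.95209146] [272.10405393 235.05088595]
[271.58928962 238.76814713] [271.14106024 223.76332317] [269.85874693 234.85207586]
[275.9758187  239.16223687] [275.61636434 224.14110191] [274.35307232 235.24990545]
shift [ 0.018  -0.3024  0.0037] roll 0.0 yaw now 3.41 q6 0.83 tcp [ 0.4922 -0.3026  0.1034] open 0.478 F [-0.4 -0.3 -1.3] g 6.7 t 12.85
```

```bash
python3 -m inch '[[[0.002,-0.02,-0.01],0],[[0.004,-0.06,-0.01],0],[[0.008,-0.11,-0.01],0],[[0.012,-0.16,-0.01],0],[[0.015,-0.21,-0.01],0],[[0.018,-0.25,-0.01],0],[[0.02,-0.28,-0.01],0],[[0.021,-0.295,-0.01],0],[[0.021,-0.301,-0.01],0],[[0.021,-0.301,-0.01],0]]'; python3 -c "
from h import *
b=snap('top','t5')
go([.4952,-.0005,.113],3.4)
p=proj('top',[.56,.006,.1]).astype(int);print(p)
cv2.imwrite('pics/c5.png',cv2.resize(b[p[1]-50:p[1]+50,p[0]-60:p[0]+60,::-1],None,fx=5,fy=5,interpolation=cv2.INTER_CUBIC))"
```

```text
clock: 14.1
ee_pos: [0.4957, -0.0014, 0.1144]
ee_rot: [3.14, 0.093, 0.0]
wrist_force: [0.1, -1.1, -1.2]
opening: 0.476
grasp_force: 6.7
shift [-0.0004 -0.0012  0.0014] roll -0.0001 yaw now 3.37 q6 1.36 tcp [ 0.4957 -0.0017  0.1144] open 0.479 F [ 0.5 -0.4 -0.1] g 6.7 t 14.15
[273 217]
```

View pics/c5.png

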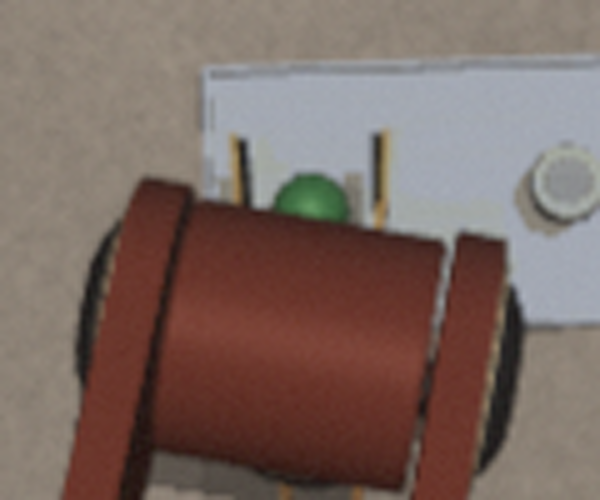

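The diffuser (crop x≈311) lies midway between the pads (247 and 376), and the eyepiece is well clear. I descend and squeeze.

```bash
python3 -m inch '[[[0,-0.001,0.01],0],[[0,-0.001,0.02],0],[[0,-0.001,0.035],0],[[0,-0.001,0.05],0],[[0,-0.001,0.06],0],[[0,-0.001,0.07],0],[[0,-0.001,0.08],0],[[0,-0.001,0.087],0],[[0,-0.001,0.089],0],[[0,-0.001,0.089],0]]'; python3 -c "
from h import *
b=snap('side','s6')
go([.4952,-.0005,.025],3.4)
p=proj('side',[.56,.006,.04]).astype(int);print(p)
cv2.imwrite('pics/c6.png',cv2.resize(b[p[1]-45:p[1]+45,p[0]-70:p[0]+70,::-1],None,fx=5,fy=5,interpolation=cv2.INTER_CUBIC))"
```

```text
clock: 15.4
ee_pos: [0.4957, -0.0002, 0.0254]
ee_rot: [3.14, 0.093, 0.0]
wrist_force: [-0.1, -0.5, -0.5]
opening: 0.478
grasp_force: 6.7
shift [-0.0007  0.0002  0.0006] roll 0.0 yaw now 3.41 q6 1.36 tcp [ 4.959e-01 -2.000e-04  2.560e-02] open 0.474 F [ 0.3 -0.6 -0.3] g 6.7 t 15.45
[285 231]
```

View pics/c6.png

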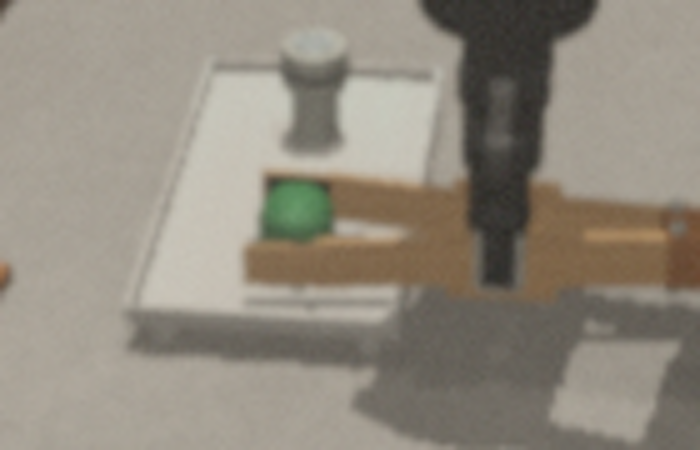

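The diffuser stands between the pads (crop (297,210)), and the plates are outside the tray rim. I close in two stages.

```bash
python3 -m inch '[[[0,0,0],0],[[0,0,0],0],[[0,0,0],0],[[0,0,0],0],[[0,0,0],0],[[0,0,0],0],[[0,0,0],0],[[0,0,0],0],[[0,0,0],0],[[0,0,0],0]]' -0.16 30;  python3 -m inch '[[[0,0,0],0],[[0,0,0],0],[[0,0,0],0],[[0,0,0],0],[[0,0,0],0],[[0,0,0],0],[[0,0,0],0],[[0,0,0],0],[[0,0,0],0],[[0,0,0],0]]' -1 45
```

```text
clock: 16.7
ee_pos: [0.4956, -0.0001, 0.0253]
ee_rot: [-3.14, -0.093, -0.0]
wrist_force: [0.5, 0.4, -1.5]
opening: 0.426
grasp_force: 8.3
clock: 17.95
ee_pos: [0.4956, -0.0002, 0.0253]
ee_rot: [3.14, 0.093, 0.0]
wrist_force: [-0.9, -0.5, 0.3]
opening: 0.389
grasp_force: 46.2
```

```bash
python3 -m inch '[[[0,0,-0.003],0],[[0,0,-0.01],0],[[0,0,-0.025],0],[[0,0,-0.04],0],[[0,0,-0.06],0],[[0,0,-0.08],0],[[0,0,-0.095],0],[[0,0,-0.105],0],[[0,0,-0.11],0],[[0,0,-0.11],0]]'; python3 -c "
from h import *
b=snap('side','s7')
go([.6087-.0915,.2914-.006,.1283],3.4)
p=proj('side',[.587,.006,.15]).astype(int);print(p)
cv2.imwrite('pics/c7.png',cv2.resize(b[p[1]-45:p[1]+55,p[0]-60:p[0]+70,::-1],None,fx=5,fy=5,interpolation=cv2.INTER_CUBIC))"
```

```text
clock: 19.2
ee_pos: [0.4955, -0.0002, 0.1353]
ee_rot: [-3.14, -0.093, 0.0]
wrist_force: [0.7, 0.3, -1.4]
opening: 0.387
grasp_force: 46.2
shift [ 0.0389 -0.2837  0.0065] roll 0.0 yaw now 3.41 q6 1.36 tcp [ 4.953e-01 -1.000e-04  1.348e-01] open 0.386 F [-0.4 -0.8 -1.6] g 46.2 t 19.25
[272 187]
```

View pics/c7.png

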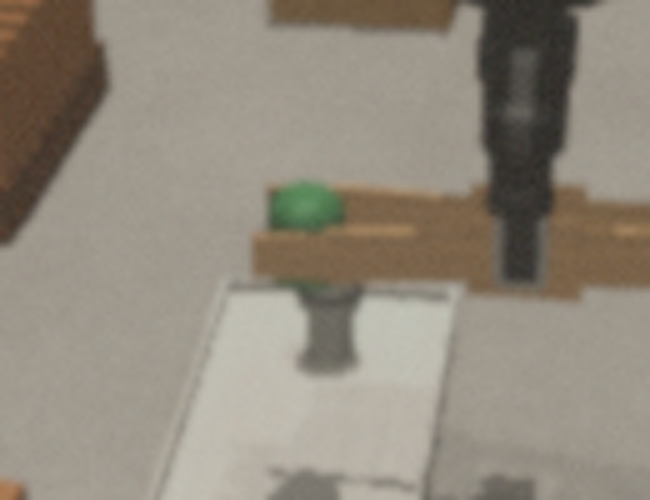

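The diffuser is raised in the tongs (crop (307,205)) and the tray spot below is empty. Now carry it to the window.

```bash
python3 -m inch '[[[0.002,-0.01,0],0],[[0.005,-0.035,0],0],[[0.01,-0.075,0],0],[[0.016,-0.12,0],0],[[0.022,-0.165,0],0],[[0.029,-0.21,0],0],[[0.034,-0.245,0.002],0],[[0.037,-0.27,0.004],0],[[0.039,-0.281,0.006],0],[[0.039,-0.284,0.007],0]]'; python3 -m inch '[[[0,0,0],0],[[0,0,0],0],[[0,0,0],0],[[0,0,0],0],[[0,0,0],0],[[0,0,0],0],[[0,0,0],0],[[0,0,0],0],[[0,0,0],0],[[0,0,0],0]]'; python3 -c "
from h import *
a=snap('side','s8');b=snap('top','t8')
go([.6087-.0915,.2914-.006,.1283],3.4)
res=[]
for n,im in(('top',b),('side',a)):
    h=cv2.cvtColor(im,cv2.COLOR_RGB2HSV);mk=cv2.inRange(h,(45,70,20),(80,255,255));q=proj(n,[.6087,.2914,.143])
    N,l,st,c=cv2.connectedComponentsWithStats(mk);print(n,q,[(st[j].tolist(),c[j].round(1).tolist()) for j in range(1,N) if st[j,4]>30])
A=cv2.resize(a[200:370,180:340,::-1],None,fx=2.4,fy=2.4);B=cv2.resize(b[150:280,90:230,::-1],None,fx=3,fy=3)
H=min(len(A),len(B));cv2.imwrite('pics/c8.png',np.hstack([A[:H],B[:H]]));print(A.shape,B.shape)"
```

```text
clock: 20.5
ee_pos: [0.5173, 0.286, 0.1276]
ee_rot: [3.14, 0.095, -0.002]
wrist_force: [0.2, -0.1, -0.9]
opening: 0.387
grasp_force: 46.1
clock: 21.75
ee_pos: [0.5177, 0.2857, 0.1283]
ee_rot: [3.14, 0.093, 0.0]
wrist_force: [-0.6, -0.4, -1.1]
opening: 0.389
grasp_force: 46.1
shift [-0.0005  0.0002 -0.    ] roll 0.0 yaw now 3.41 q6 1.89 tcp [0.5176 0.2856 0.1283] open 0.389 F [-0.4  0.4 -1.2] g 46.1 t 21.85
top [131.13466337 187.8447457 ] [([123, 180, 17, 18, 227], [131.2, 188.3])]
side [225.4098725  273.78474822] [([217, 263, 19, 14, 234], [225.7, 269.7])]
(408, 384, 3) (390, 420, 3)
```

View pics/c8.png

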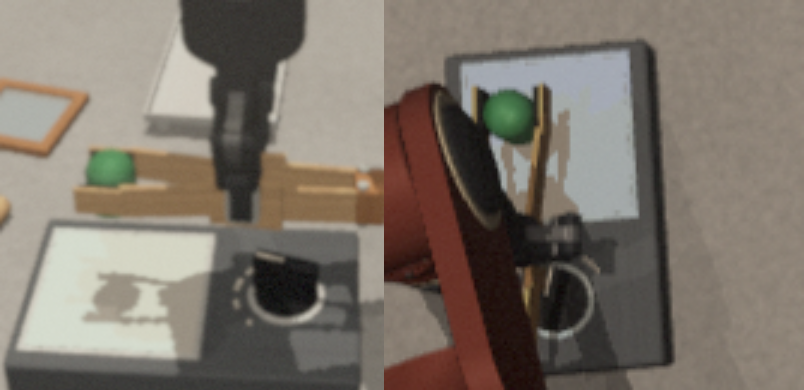

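Both views put the diffuser where predicted, over the window's middle at the right height: top (131,188), side (226,270). The knob still points at the third stud. I hand in.

```bash
python3 -c "
from rig import robot
print(robot.finish_job())"
```

```text
the job is handed in; nothing more can be done
None
```

I turned the knob to the third position and let go. The tongs are holding the diffuser over the middle of the window, its underside about 80 mm up. I handed the job in at about 22 s, and the hand-in returned no verdict.

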